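# Pop open the sample flap of a slide scanner

### The job

The slide box has been left standing on the sample flap of the slide scanner. With closed fingertips push the box sideways, standing all the while, off the flap and onto the thin dark rest pad on the scanner's deck; then press the flap's push-push latch once, at the round mark near its front edge, and take the fingers away so that the flap pops up and stays open. Grip and lift nothing, do not push the flap down again, and leave the small battery hatch and the other things on the bench alone.

Things in the scene. Friction and masses are not known exactly. Their poses are not given: they have to be found in the camera images.
- scanner: the slide scanner: a white flat-topped bench instrument, 210 (x) x 390 (y) x 75 mm high, fixed to the bench. Origin on the bench under its centre; x points from its front (towards the robot) to its back, y to its left, z up. The flat deck is 75 mm above the origin; a low display console (38 x 120 x 16 mm) stands on it at x = +60 to +98 mm
- flap (a joint): angle of the sample flap, rad: 0 shut and latched, positive open, negative pressed in. Push-push latch: pressed 5.5 mm down at the round mark (2 to 7 N; it bottoms at 7.5 mm) and let go, a spring swings it up to its stop at 0.6 rad within about 2 s and holds it there, front edge 60 mm up. Pressed less it stays latched; pushed right down after popping it latches shut again
- flap_edge (a point): middle of the flap's free front edge, on its top; moves with it. The grey flap, 105 (x) x 110 (y) x 5 mm, lies in the middle of the deck, its top 1 mm above it; its hinge is the back edge, 105 mm behind this point (at x = +5 mm in the scanner's frame). The scanner's front wall under this edge is 18 mm lower than the deck
- press_mark (a point): centre of the round mark (22 mm across) on top of the flap, above the latch, 87 mm ahead of the hinge and 18 mm behind the front edge; this point moves with the flap
- slide_box: plain white plastic slide box with a white lid, 81 (x) x 37 (y) x 40 mm high, 0.09 to 0.18 kg, loose, standing on the flap at the start with its long side nearly front to back. Origin at the centre of its underside, z up
- rest_pad: thin dark rest pad, 104 (x) x 96 (y) mm, lying practically flush on the deck beside the flap, on its left or on its right; origin at its centre on the deck, same axes as the scanner; the slide box slides onto it without a step
- small_hatch (a joint): angle of the small battery hatch, rad: 0 at rest, positive pressed in. To be left alone
- small_hatch_mid (a point): centre of the top of the small battery hatch, 46 mm square in a 66 mm square frame, about 10 mm above the deck, on the other side of the flap from the rest pad
- oil_bottle: small amber bottle, 26 mm across, 58 mm high, on the back part of the scanner's deck; origin under its centre
- petri_dish: closed petri dish, 60 mm across, 18 mm high, on the back part of the scanner's deck; origin under its centre
- reagent_bottle: reagent bottle, 64 mm across, 130 mm high, on the bench behind the scanner; origin under its centre
- tip_box: blue pipette tip box, 85 x 120 x 63 mm, on the bench behind the scanner; origin under its centre
- beaker: glass beaker, 68 mm across, 85 mm high, on the bench; origin under its centre
- pipette: white and blue pipette, about 240 mm long, 30 mm thick, lying on the bench; origin at its middle, x along it
- tube_rack: white tube rack, 70 x 140 mm, 65 mm high with its tubes, on the bench; origin under its centre
Not all that is in view belongs to the job. Leave any turquoise look-alike of the slide_box alone.

How it is judged:
On the way, in this order (a step that is already met when the one before it is completed fails the run):
1. the slide box stands on the rest pad, let go, with the flap still shut (horizontal distance between slide_box and rest_pad below 0.04 m and angle between slide_box's own z axis and vertical below 0.15 rad and z of slide_box in the frame of scanner between 0.07 and 0.08 m and contact force between slide_box and the fingers below 0.1 N and value of joint flap below 0.03 rad), for 0.2 s.
2. the flap has popped open and stands open on its own, untouched (value of joint flap above 0.5 rad and contact force between flap_c0 and the fingers below 0.05 N), for 0.5 s.
At the end, for the whole second after the job is handed in: the flap stands open beyond 0.5 rad by itself; the slide box stands upright (within 0.15 rad) and still on the deck with its centre within 40 mm of the rest pad's centre; the small battery hatch is not pressed (value of joint flap above 0.5 rad and horizontal distance between slide_box and rest_pad below 0.04 m and angle between slide_box's own z axis and vertical below 0.15 rad and z of slide_box in the frame of scanner between 0.07 and 0.08 m and linear speed of slide_box below 0.02 m/s and value of joint small_hatch below 0.02 rad); the robot touches nothing.
It fails at once if the slide box is lifted or tipped, or falls off the deck (not (z of slide_box in the frame of scanner between 0.06 and 0.09 m) or angle between slide_box's own z axis and vertical above 0.4 rad).
It fails at once if the flap pops while the slide box still stands on it (value of joint flap above 0.12 rad and horizontal distance between slide_box and rest_pad above 0.06 m).
It fails at once if the popped flap is pushed down again (value of joint flap above 0.15 rad and velocity of joint flap below -0.15 rad/s and contact force between flap_c0 and anything else above 0.5 N).
It fails at once if the small battery hatch is pressed (value of joint small_hatch above 0.03 rad).
It fails at once if another thing on the bench is moved more than 20 mm (distance of any of oil_bottle, petri_dish, reagent_bottle, tip_box, beaker, pipette, tube_rack from where it was at the start of the episode above 0.02 m).
It also fails if it takes over 48 s, if anything falls off the work surface, if the arm or the gripper's body presses on something with over 40 N, if the wrist force passes 120 N, or if a joint passes its speed limit or range.

### The arm

A 6-joint arm with a two-finger parallel gripper is mounted at the origin on the work surface. World frame = base frame: x ahead of the robot, y to its left, z up, the work surface at z = 0. Lengths are in m, angles in rad, forces in N, time in s.
With the tool pointing down it reaches from about 0.3 to 0.875 m from the base axis. Payload 4.2 kg.
Tool frame: the origin (TCP) lies at the very end of the fingers, on their centre line; the grasp point (between the pads) lies 19 mm behind it; z points along the fingers, y is the line along which they close (so a half turn about z gives the same grasp; the last joint's range is limited). The gripper opens to 85 mm and grips with 20 to 120 N. Pads are 22 mm wide; open, the fingers measure 114 mm over their backs; the gripper's body (76 mm by 85 mm) begins 54 mm behind the grasp point. The pads swing forward as they close: fully open they stand 13 mm farther back than shut.
Start: joints at [-1.274, 0.32, 1.565, -0, 1.257, -0.02], TCP at [0.179, -0.546, 0.231] pointing down, gripper open.
Joint ranges: [-3.11, 3.11], [-0.84, 2.01], [0.21, 2.61], [-1.34, 4.49], [0.05, 2.63], [-2.56, 2.56]. Speed limits (rad/s): [2.57, 2.57, 3.14, 3.14, 3.14, 3.14].

### API

Orientations are given as a unit quaternion [x, y, z, w].
In Python, from rig import robot gives the robot as it stands. Calls block until the motion is done:
- robot.move_pose(position, orientation): joint-space move of the TCP to a pose.
- robot.move_straight(position, rot=None, speed=0.15): straight line of the TCP; rot=None keeps the orientation; speed is the mean speed in m/s.
- robot.move_j(angles): joint-space move.
- robot.command_gripper(opening, strength=None): finger opening in m; strength is the grip in N (None keeps the last); returns when the fingers have stopped.
- robot.dwell(seconds).
- robot.solve_ik(position, orientation): joint angles nearest the present ones, or None.
- robot.snapshot(name): name is "scene" or "side" or "wrist"; returns the picture (400x640x3 uint8, blue, green, red); there is no depth.
- robot.camera_info(name): a dict with "camera_matrix" (3x3 intrinsics, pixels), "k1" (the pictures are not rectified: a ray, as slopes to the right and down, at radius r is drawn at 1 + k1 r^2 times it, then the intrinsics apply), "rvec" (rotation vector, rad) and "tvec" (3), from world to camera coordinates, as OpenCV has them; the wrist camera has in their place "tool_from_camera" (4x4, takes a point from camera to tool coordinates, whose origin is the TCP and whose axes are the flange's). Camera axes: x right, y down, z forward; pixel columns grow to the right and rows downward; lengths in m; the calibration is good to about 2 mm. A picture is of the moment at which its call begins: read the wrist's pose just before it. camera_info takes no time and is no camera call.
A pose or a line that the arm cannot do raises robot.MotionError and nothing moves.
- robot.hand_in(): hands the job in; it is judged then, once.
Trained networks look in the newest picture that a camera, given by its name, has taken for a name from the list of things; names that differ only in an ending like _2 or _b are one class to them, and where a whole thing is asked for, a point or a joint stands for the part that bears it (a point fixed in the world has none). Each returns a list of dicts, best first, with "conf" (0 to 1); they miss things now and then, are a little off and sometimes report something else, mostly with a low value. They report only what shows in the picture. A call takes as long as a camera call. They do not tell look-alikes from the thing itself.
- robot.spot_in(target, camera): "rect" ([left, top, right, bottom] in pixels, round what is visible of it).
- robot.regions_of(target, camera): "mask" (400x640 bool, what is visible of it) and "rect" ([left, top, right, bottom] in pixels, round what is visible of it).
- robot.tip_of(target, camera): "centre" ([row, column] in pixels: a listed point, or the origin of a listed thing).
Readings, each from a call of its own:
- robot.read_clock(): time.
- robot.read_joint_pos(): joint angles.
- robot.read_dq(): joint speeds.
- robot.read_joint_efforts(): joint torques, N m.
- robot.read_position(): TCP position.
- robot.read_tool_rot(): TCP orientation.
- robot.read_wrist_force(): force on the tool from outside, world axes, zero at the start.
- robot.read_moment(): the same for the moment, N m.
- robot.read_finger_gap(): finger opening in m.
- robot.read_grasp_force(): force on a finger pad.
Only numpy, scipy, OpenCV 4.12 (cv2) and the standard library are available. Lean on these libraries where they do the work, as an engineer would, in place of code of your own. Each camera call takes 0.05 s, during which the arm holds its last target. There are 200 camera calls.

## Working session

There is one attempt and no reset: what is moved stays moved. The work goes in short steps, each a Python script; the robot and the scene stay as the last script left them, time stands still between calls to the robot, and variables do not carry over. Pictures are saved under pics/ and viewed, at most 10 in all, crops included, and the job is handed in when it is done.

```bash
mkdir -p pics
cat > h.py <<'E'
import numpy as np, cv2
from rig import robot
from scipy.spatial.transform import Rotation as R
def cam(name):
    c=robot.camera_info(name); K=np.array(c["camera_matrix"]);k1=c["k1"]
    if name=="wrist":
        T=np.array(c["tool_from_camera"]);W=np.eye(4);W[:3,:3]=R.from_quat(robot.read_tool_rot()).as_matrix();W[:3,3]=robot.read_position()
        M=W@T
    else:
        M=np.eye(4);r=cv2.Rodrigues(np.array(c["rvec"],float))[0];M[:3,:3]=r.T;M[:3,3]=-r.T@np.array(c["tvec"],float).ravel()
    return K,k1,M
def px2w(C,uv,z):
    K,k1,M=C; p=cv2.undistortPoints(np.array([[uv]],float),K,np.array([k1,0,0,0.]))[0,0]
    d=M[:3,:3]@np.array([p[0],p[1],1]); o=M[:3,3]; return o+d*(z-o[2])/d[2]
def w2px(C,P):
    K,k1,M=C; I=np.linalg.inv(M); P=np.atleast_2d(P).astype(float)
    return cv2.projectPoints(P,cv2.Rodrigues(I[:3,:3])[0],I[:3,3],K,np.array([k1,0,0,0.]))[0][:,0]
E
python3 - <<'E'
from h import *
for n in("scene","side"):
    im=robot.snapshot(n); cv2.imwrite(f"pics/{n}0.png",im)
    C=cam(n)
    print(n,C[2][:3,3].round(3))
    for t,z in [("slide_box",.076),("rest_pad",.075),("press_mark",.076),("flap_edge",.076),("small_hatch_mid",.085),("scanner",0)]:
        for d in robot.tip_of(t,n)[:3]:
            r,c=d["centre"]; print(t,round(d["conf"],2),np.round([c,r]),px2w(C,(c,r),z).round(3))
E
```

```text
scene [1.527 0.138 1.224]
slide_box 0.9 [372. 183.] [0.477 0.138 0.076]
slide_box 0.57 [340. 182.] [0.491 0.033 0.076]
slide_box 0.57 [290. 178.] [ 0.496 -0.137  0.076]
rest_pad 0.93 [302. 197.] [ 0.573 -0.084  0.075]
press_mark 0.65 [344. 192.] [0.53  0.051 0.076]
press_mark 0.49 [306. 194.] [ 0.557 -0.072  0.076]
flap_edge 0.59 [342. 185.] [0.502 0.041 0.076]
small_hatch_mid 0.73 [382. 200.] [0.556 0.176 0.085]
small_hatch_mid 0.31 [390. 236.] [0.694 0.211 0.085]
side [0.358 0.878 0.929]
slide_box 0.85 [320. 211.] [0.556 0.061 0.076]
slide_box 0.63 [370. 186.] [ 0.426 -0.092  0.076]
slide_box 0.59 [370. 258.] [0.383 0.199 0.076]
rest_pad 0.98 [333. 181.] [ 0.552 -0.089  0.075]
press_mark 0.71 [331. 212.] [0.525 0.055 0.076]
flap_edge 0.79 [340. 209.] [0.501 0.035 0.076]
small_hatch_mid 0.51 [310. 236.] [0.557 0.175 0.085]
scanner 0.61 [306. 225.] [0.604 0.06  0.   ]
scanner 0.27 [268. 239.] [0.703 0.148 0.   ]
```

View pics/scene0.png

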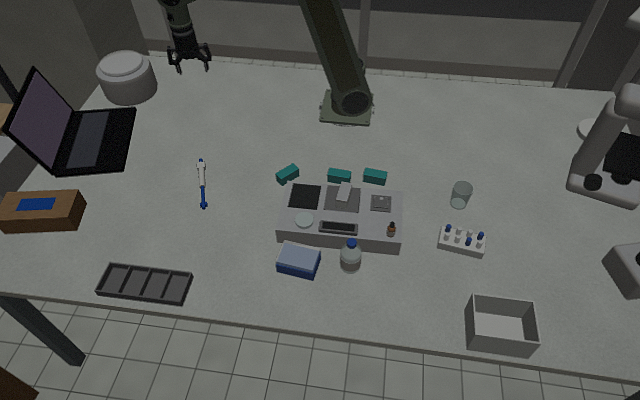

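View pics/side0.png

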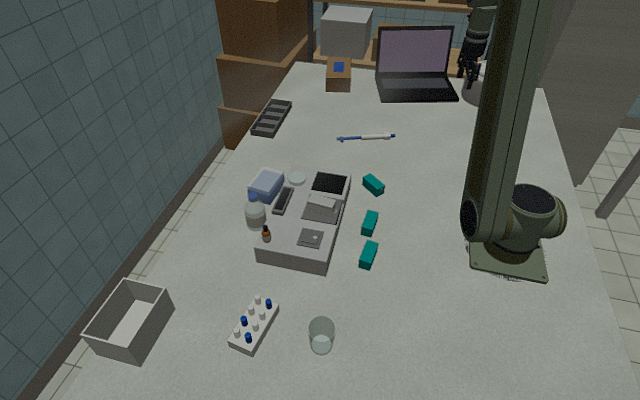

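Candidates for the box are three turquoise boxes on the bench in front (scene 288,173; 340,176; 375,176) and the white box on the flap (scene 344,191; side 320,202). The white one fits the description. The pad is on the right (-y) and the hatch on the left. Next I'll take a close look with the wrist camera.

Run:
```python
from h import *
print(robot.read_tool_rot(), np.array(robot.camera_info("wrist")["tool_from_camera"]).round(3))
robot.command_gripper(0.0)
q=R.from_euler('xz',[np.pi,0]).as_quat()
# pick the yaw the arm can do: tool y along world +-y
for yaw in (0,np.pi,np.pi/2,-np.pi/2):
    q=(R.from_euler('z',yaw)*R.from_euler('x',np.pi)).as_quat()
    print(yaw,robot.solve_ik([.5,.03,.3],q))
q=(R.from_euler('x',np.pi)).as_quat()
robot.move_pose([.48,.03,.33],q)
C=cam("wrist"); im=robot.snapshot("wrist"); cv2.imwrite("pics/w1.png",im)
np.save("C1.npy",np.array([*C[0].ravel(),C[1],*C[2].ravel()]))
for t,z in [("slide_box",.076),("rest_pad",.075),("press_mark",.076),("flap_edge",.076),("small_hatch_mid",.085)]:
    for d in robot.tip_of(t,"wrist")[:2]:
        r,c=d["centre"]; print(t,round(d["conf"],2),np.round([c,r]),px2w(C,(c,r),z).round(3))
print(robot.read_clock())
```

```text
[9.87476502e-01 1.57766118e-01 8.24658378e-06 9.88669251e-05] [[-0.002 -0.953 -0.303  0.078]
 [ 1.    -0.001 -0.001  0.   ]
 [ 0.001 -0.303  0.953 -0.144]
 [ 0.     0.     0.     1.   ]]
0 [ 3.69674263e-02  1.64033506e-01  1.60258676e+00 -4.44089210e-16
  1.37497239e+00  1.60776375e+00]
3.141592653589793 [ 0.03696743  0.16403351  1.60258676  0.          1.37497239 -1.5338289 ]
1.5707963267948966 [ 3.69674263e-02  1.64033506e-01  1.60258676e+00 -4.44089210e-16
  1.37497239e+00  3.69674263e-02]
-1.5707963267948966 None
slide_box 0.92 [325. 201.] [0.43  0.022 0.076]
slide_box 0.71 [251. 211.] [0.416 0.13  0.076]
press_mark 0.56 [308. 139.] [0.519 0.045 0.076]
flap_edge 0.74 [306. 148.] [0.508 0.048 0.076]
flap_edge 0.44 [207. 105.] [0.564 0.177 0.076]
small_hatch_mid 0.51 [308. 135.] [0.525 0.045 0.085]
4.1083
```

View pics/w1.png

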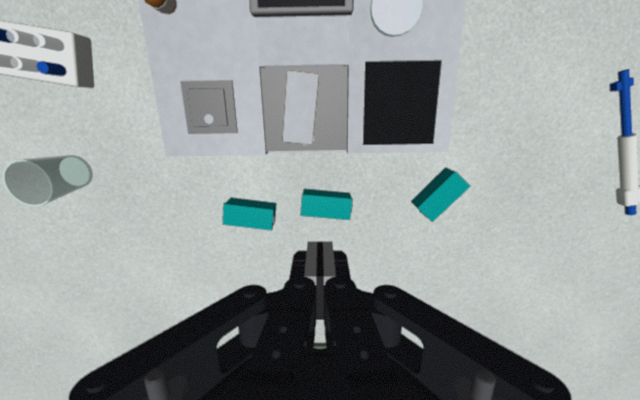

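The white box stands on the flap at (300,107), top corners about (288,71), (319,73), (313,144), (283,141). The dark pad is on the right at (402,103) and the battery hatch on the left at (208,107). The turquoise boxes sit in front, off the scanner.

Run:
```python
from h import *
a=np.load("C1.npy"); C=(a[:9].reshape(3,3),a[9],a[10:].reshape(4,4))
im=cv2.imread("pics/w1.png")
x=cv2.resize(im[40:170,160:470],None,fx=2.5,fy=2.5,interpolation=cv2.INTER_CUBIC)
for n,z,ps in [("flap",.076,[(261,66),(348,66),(266,151),(348,151)]),("pad",.075,[(364,61),(441,60),(436,145),(363,144)]),("hatchframe",.08,[(181,81),(234,80),(238,133),(188,135)]),("boxtop",.116,[(288,71),(319,73),(313,144),(283,141)]),("front",.075,[(168,155),(446,152)])]:
    P=np.array([px2w(C,p,z) for p in ps]); print(n,P[:,:2].round(3).tolist(),P.mean(0).round(3))
    for p in ps: cv2.circle(x,(int((p[0]-160)*2.5),int((p[1]-40)*2.5)),2,(0,0,255),-1)
cv2.imwrite("pics/w1c.png",x)
```

```text
flap [[0.61, 0.103], [0.61, -0.007], [0.503, 0.103], [0.503, -0.01]] [0.556 0.048 0.076]
pad [[0.616, -0.027], [0.617, -0.124], [0.511, -0.13], [0.512, -0.03]] [ 0.564 -0.078  0.075]
hatchframe [[0.592, 0.205], [0.593, 0.138], [0.528, 0.138], [0.525, 0.206]] [0.56  0.172 0.08 ]
boxtop [[0.599, 0.065], [0.597, 0.03], [0.517, 0.038], [0.521, 0.074]] [0.559 0.052 0.116]
front [[0.498, 0.24], [0.501, -0.145]] [0.499 0.047 0.075]
```

View pics/w1c.png

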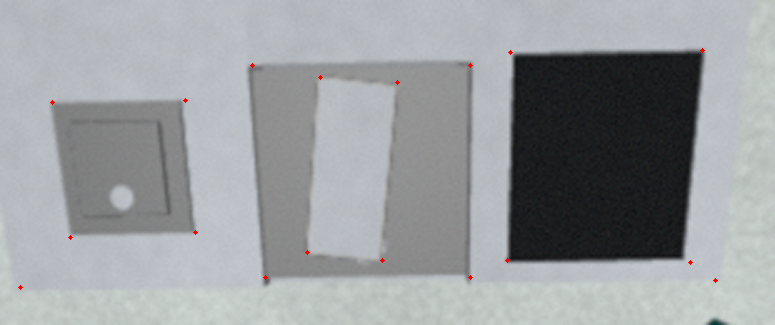

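Run:
```python
from h import *
q=(R.from_euler('z',np.pi/2)*R.from_euler('x',np.pi)).as_quat()
robot.move_pose([.559,.105,.18],q)
robot.move_straight([.559,.105,.088],speed=.12)
print(robot.read_position(),robot.read_wrist_force())
for y in (.075,.05,.02):
    robot.move_straight([.559,y,.088],speed=.04); print(y,np.round(robot.read_wrist_force(),2),np.round(robot.read_position(),4))
C=cam("wrist"); im=robot.snapshot("wrist"); im2=robot.snapshot("scene")
cv2.imwrite("pics/p.png",np.vstack([im,cv2.resize(im2[150:250,250:410],(640,400))])[:, :][::1,::1]); 
cv2.imwrite("pics/p.png",cv2.resize(cv2.imread("pics/p.png"),(480,600)))
print(robot.read_clock())
```

```text
[0.55964765 0.10508329 0.08875427] [-0.56879646 -0.12681161 -0.489152  ]
0.075 [ 0.18  0.37 -0.12] [0.559  0.0748 0.0879]
0.05 [ 0.66 -0.56  0.38] [0.5589 0.0497 0.0879]
0.02 [0.39 0.2  0.03] [0.5588 0.0197 0.0878]
9.0
```

View pics/p.png

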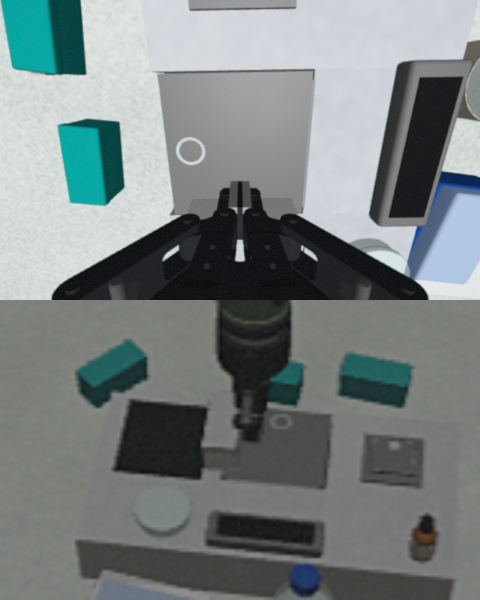

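Top: the flap is clear, with the round mark visible at wrist pixel (253,201). Bottom: the box is upright, centred ahead of the fingers, and moving onto the pad. I'll finish the push and look again.

Run:
```python
from h import *
C=cam("wrist"); print("mark",px2w(C,(253,201),.076).round(4), "flap front/back", px2w(C,(216,150),.076).round(3),px2w(C,(410,150),.076).round(3))
robot.move_straight([.559,-.048,.088],speed=.04); print(np.round(robot.read_wrist_force(),2))
robot.move_straight([.559,-.02,.088],speed=.1)
robot.move_straight([.559,.06,.22],speed=.2)
q=(R.from_euler('x',np.pi)).as_quat()
robot.move_pose([.46,-.02,.30],q)
C=cam("wrist"); im=robot.snapshot("wrist"); cv2.imwrite("pics/w2.png",im)
np.save("C2.npy",np.array([*C[0].ravel(),C[1],*C[2].ravel()]))
for t,z in [("slide_box",.076),("rest_pad",.075),("press_mark",.076),("flap_edge",.076)]:
    for d in robot.tip_of(t,"wrist")[:2]:
        r,c=d["centre"]; print(t,round(d["conf"],2),np.round([c,r]),px2w(C,(c,r),z).round(3))
print(robot.read_clock())
```

```text
mark [0.5211 0.0479 0.076 ] flap front/back [0.503 0.077 0.076] [0.607 0.076 0.076]
[ 0.29  0.07 -1.2 ]
slide_box 0.81 [363.  91.] [ 0.558 -0.072  0.076]
slide_box 0.78 [413. 184.] [ 0.444 -0.143  0.076]
press_mark 0.94 [265. 124.] [0.52  0.048 0.076]
flap_edge 0.73 [263. 134.] [0.508 0.051 0.076]
13.7333
```

View pics/w2.png

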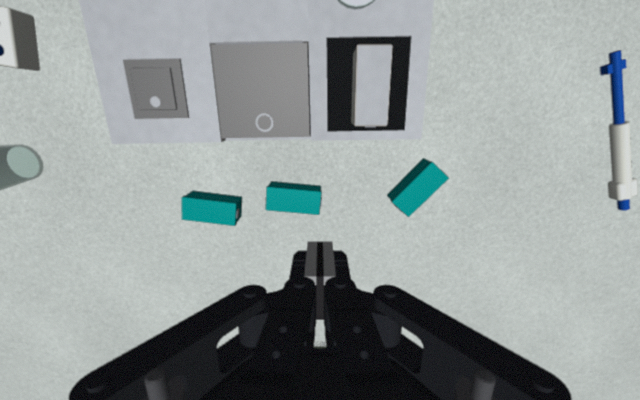

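The box stands on the pad at about (370,87), clear of the flap. The mark is at (265,122), which is world (0.5205, 0.048). Now I'll press it with force monitoring.

Run:
```python
from h import *
q=(R.from_euler('x',np.pi)).as_quat()
x,y=.5205,.048
robot.move_pose([x,y,.14],q)
robot.move_straight([x,y,.082],speed=.1); f0=robot.read_wrist_force()[2]
z=.076
while z>.066:
    robot.move_straight([x,y,z],speed=.02); robot.dwell(.1)
    f=np.mean([robot.read_wrist_force()[2] for _ in range(3)])-f0; p=robot.read_position()[2]
    print(round(z,4),round(p,4),round(f,2))
    if f>9 or p<.0688: break
    z-=.001
robot.move_straight([x,y,.25],speed=.3)
robot.dwell(1.5)
robot.move_pose([.40,0,.30],q)
im=robot.snapshot("wrist"); im2=robot.snapshot("side")
cv2.imwrite("pics/f.png",cv2.resize(np.vstack([im,cv2.resize(im2[150:280,220:428],(640,400))]),(480,600)))
print(robot.read_clock())
```

```text
0.076 0.0762 0.01
0.075 0.0751 0.83
0.074 0.0741 1.31
0.073 0.0731 1.73
0.072 0.072 1.53
0.071 0.071 1.53
0.07 0.07 1.63
0.069 0.069 2.03
0.068 0.0685 5.54
21.5583
```

View pics/f.png

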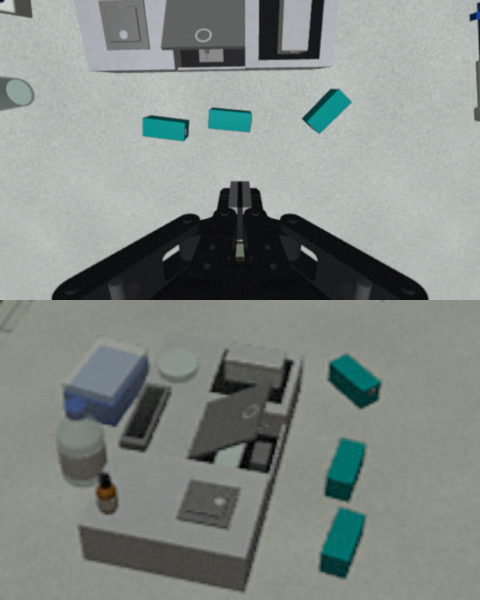

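The flap stands open in both views, with its mark at about (250,410) in the lower picture. The box stands on the pad at (255,365), and the gripper is clear of everything.

```bash
python3 -c "
from rig import robot
robot.dwell(.5); print(robot.hand_in())"
```

```text
the job is handed in; nothing more can be done
None
```

I pushed the slide box, standing, onto the rest pad and pressed the latch once. The flap popped open and stayed open, and I handed the job in with the robot clear of everything; the judge returned no result.

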